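# Seat the dosing wheel of a milk-powder portioner

## Robot

A 6-joint arm with a two-finger parallel gripper is mounted at the origin on the work surface. World frame = base frame: x ahead of the robot, y to its left, z up, the work surface at z = 0. Lengths are in m, angles in rad, forces in N, time in s.
With the tool pointing down it reaches from about 0.2 to 0.875 m from the base axis. Payload 3.4 kg.
Tool frame: the origin (TCP) lies at the very end of the fingers, on their centre line; the grasp point (between the pads) lies env.grip_depth behind it (env.grip_depth is the distance from the TCP to the grasp point, in m); z points along the fingers, y is the direction in which the jaws open and shut (so a half turn about z gives the same grasp; the last joint's range is limited). The gripper opens to 94 mm and grips with 3 to 60 N. Pads are 16 mm wide; open, the fingers measure 119 mm over their backs; the gripper's body (75 mm by 177 mm) begins 78 mm behind the grasp point.
Start: joints at [-1.375, 0.276, 1.505, -0, 1.361, -0.121], TCP at [0.179, -0.546, 0.205] pointing down, gripper open.
Joint ranges: [-2.89, 2.89], [-0.75, 2.08], [0.22, 2.7], [-1.18, 4.32], [0.11, 2.71], [-2.7, 2.7]. Speed limits (rad/s): [2.57, 2.57, 3.14, 3.14, 3.14, 3.14].

## Interface

Orientations are given as a unit quaternion [x, y, z, w].
In Python, from cell import env, cams, workorder gives the robot as it stands.
- The arm moves only by the shell command python3 -m creep 'ROWS' [FORCE]. ROWS is a JSON object of lists of equal length, an entry for each row: "offset": the shift along the tool's x, y, z in m, a list of three; "twist": the turn, a rotation vector about the tool's x, y, z in degrees, a list of three; "jaw": the closure, from 0 (fully open) to 1 (shut). A call has 1 to 5 rows; each row shifts and turns the commanded pose from where the row before left it, along the tool's axes as they then stand; what a row does not reach is not made up. A row lasts 1/12 s, in which the tool goes at most 41.7 mm and 7.16 degrees, less where a joint would pass 70% of its speed; a pose out of reach is approached as far as the arm can. A call is refused whole if a number of a shift passes 0.0417 or a number of a turn 7.16, either way. A call with a gripper value outside its range is refused whole. The fingers move at their own pace and stop on an object; FORCE is the grip in N (left out, the last holds). Time passes only in rows, so rows that do not move let the fingers close. It gives the time, the measured TCP pose, the force and the opening at its end, in the units of the state.
- env.observe(): the state, without advancing time (a new reading comes with each control period).
- cams.grab_frame(name): name is "scene" or "side" or "wrist"; returns a dict with "pixels" (480x640x3 uint8, blue, green, red), "K" (3x3 intrinsics, pixels), "R" (3x3) and "t" (3): a world point X has camera coordinates R X + t; the wrist camera has in their place "tool_from_camera" (4x4, takes a point from camera to tool coordinates, whose origin is the TCP and whose axes are the flange's). Camera axes: x right, y down, z forward; pixel columns grow to the right and rows downward; lengths in m; the calibration is good to about 2 mm. A picture is of the moment at which its call begins: read the wrist's pose just before it. There is no depth.
- workorder.sign_off(): hands the job in, once; it reports no verdict.
The state is a dict: "time_s": time; "joint_pos": joint angles; "joint_velocities": joint speeds; "joint_torque": joint torques, N m; "position": TCP position; "eef_rot": TCP orientation; "contact_force": force on the tool from outside, world axes, zero at the start; "wrist_torque": the same for the moment, N m; "gripper_width": finger opening in m.
Only numpy, scipy, OpenCV 4.12 (cv2) and the standard library are available. Lean on these libraries where they do the work, as an engineer would, in place of code of your own. Each camera call takes 0.05 s, during which the arm holds its last target. There are 200 camera calls.

## Task

The milk-powder portioner's hopper is off and its blue dosing wheel has been put back on the spindle after washing, but it is riding on the locating pin. With a fingertip, turn the wheel until its rim notch stands over the pin, then press it down until it is fully home, flush with the metal rim, and take the hand away. Only turn and press the wheel: do not lift it or force it, and leave everything else on the counter where it is.

Things in the scene. Friction and masses are not known exactly. Their poses are not given: they have to be found in the camera images.
- portioner: Powder portioner fixed to the counter. Its round aluminium head (184 mm across, rim top 150 mm above the counter) has an open well on top, 168 mm across inside, floor 134 mm above the counter. Origin: on the counter under the axis of head and wheel; x points to the white column behind the head (85 to 200 mm from the axis, top 142 mm high), y to the locating pin, z up.
- wheel: Blue plastic dosing wheel, 160 mm across, 16 mm thick, flat on top: solid hub 36 mm across, four radial vanes 7 mm thick, rim from 68 to 80 mm radius, and between them four open chambers right through (50 mm from hub to rim), where a fingertip can push a vane round. Origin: on the axis, at its underside. x points to the notch; vanes at 0, 90, 180, 270 degrees from it.
- wheel_hub (a point): Centre of the flat top of the wheel's hub, on the axis: 159 mm above the counter while the wheel rides on the pin, 150 mm when seated. The wheel turns about its upright axis either way without end, with a light drag (0.05 N m), and stays where it is left.
- wheel_notch (a point): Middle of the notch in the wheel's outer edge, at the height of the wheel's top, 79 mm from the axis. The notch is about 16 mm wide, 8 mm deep, open outwards and right through; the white line along one vane points to it. The wheel goes down only with the notch over the pin (3 mm play either way along the rim; the domed pin guides it in from a little more); once down it cannot turn.
- pin_top (a point): Top of the fixed steel locating pin (10 mm diameter, domed), 79 mm from the axis and 143 mm above the counter, under the wheel's outer edge; about 4 mm of it shows in the gap outside the wheel, and a red lug (12 mm wide) on the outside of the metal rim stands beside it.
- wheel_drop (a joint): How far the wheel has gone down (m): 0 riding on the pin, 0.009 fully seated, negative if lifted. A seal ring on the spindle drags: pressing it down takes about 4 N, and it stays at the height where it is left.
- canister: Red plastic canister with a twist cap, 94 mm across, 154 mm tall, standing; origin at the centre of its underside. Leave alone.
- feed_bottle: Clear glass feeding bottle without teat, 60 mm across, 130 mm tall, standing; origin at the centre of its underside. Leave alone.
- teat: Yellow silicone teat, 46 mm across, 48 mm tall, standing on its flange; origin at the centre of its underside. Leave alone.
- measuring_cup: Steel measuring cup, 68 mm across, 55 mm tall, with a flat handle, standing on the drip plate under the portioner's head; origin at the centre of its underside. Leave alone.
- hopper: The portioner's clear plastic hopper tube, 176 mm across its top collar, 118 mm tall, standing on the counter; origin at the centre of its underside. Leave alone.

How it is judged:
By the outcome, as a careful person would: the job done as asked, in the order asked, and still so for the second after the job is handed in, with the robot touching nothing.
It also fails if it takes over 45 s, if anything falls off the work surface, if the arm or the gripper's body presses on something with over 40 N, if the wrist force passes 120 N, or if a joint passes its speed limit or range.

## Working session

There is one attempt and no reset: what is moved stays moved. The work goes in short steps, Python scripts to look and compute and a shell command to move; the robot and the scene stay as the last step left them, time stands still between calls to the robot, and variables do not carry over. Pictures are saved under pics/ and viewed, about 8 in all and at most 12, crops included, and the job is handed in when it is done.

```bash
mkdir -p pics; ls
python3 - <<'E'
from cell import env,cams
import cv2,numpy as np
o=env.observe();print({k:np.round(v,3).tolist() for k,v in o.items()},env.grip_depth)
for n in("scene","side"):
    f=cams.grab_frame(n);cv2.imwrite(f"pics/{n}0.png",f["pixels"]);print(n,f["K"].tolist(),np.round(f["R"],4).tolist(),f["t"])
E
```

```text
pics
{'time_s': 0.0, 'joint_pos': [-1.375, 0.277, 1.506, -0.0, 1.361, -0.121], 'joint_velocities': [0.0, 0.001, -0.0, -0.001, 0.001, -0.0], 'joint_torque': [0.0, -40.458, -23.723, 0.07, 0.034, -0.0], 'position': [0.179, -0.546, 0.205], 'eef_rot': [0.987, 0.158, -0.0, -0.001], 'contact_force': [-0.588, 0.387, 0.521], 'wrist_torque': [0.04, 0.035, -0.007], 'gripper_width': 0.094} 0.0188
scene [[547.3801691200664, 0.0, 322.6447965140176], [0.0, 547.3801691200664, 243.11878835918415], [0.0, 0.0, 1.0]] [[0.7847, 0.6198, 0.0125], [0.3648, -0.4455, -0.8176], [-0.5012, 0.6461, -0.5756]] [-0.39797685 -0.0940046   1.58048499]
side [[512.0265329477124, 0.0, 321.6989968937163], [0.0, 512.0265329477124, 245.43742371875277], [0.0, 0.0, 1.0]] [[-0.9989, -0.0453, 0.015], [-0.0437, 0.7418, -0.6692], [0.0192, -0.6691, -0.7429]] [0.53224629 0.11378006 1.26051125]
```

View pics/scene0.png

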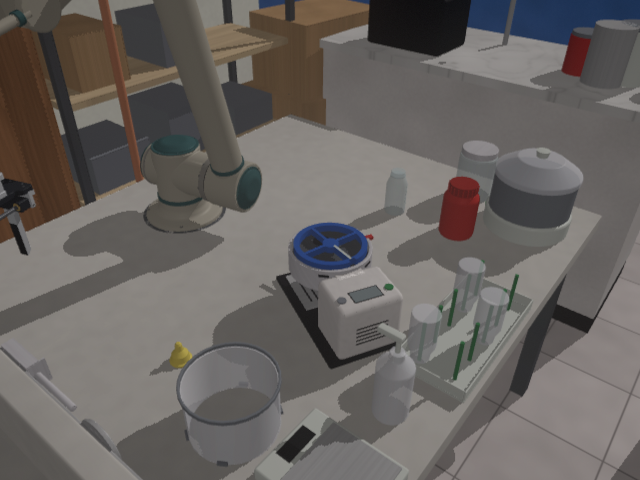

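View pics/side0.png

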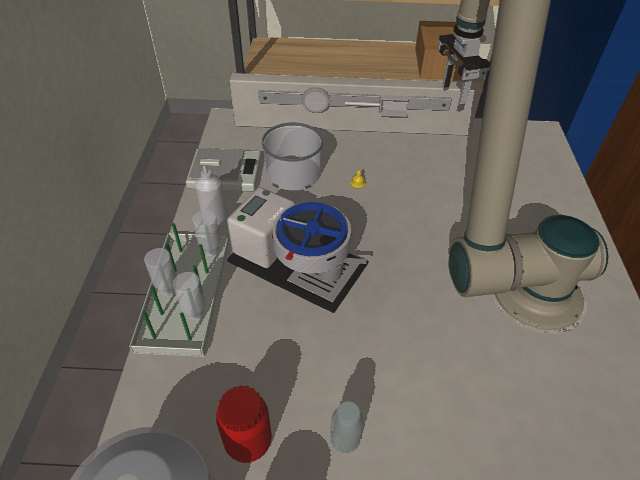

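The scene view shows the wheel at about (331,246), the red lug at (369,237) and the white line at about (345,253). The side view shows the hub at about (312,229) and the lug at (291,256). Next I locate the wheel and rectify both views.

```bash
cat > h.py <<'E'
import numpy as np,cv2
from cell import env,cams
from scipy.spatial.transform import Rotation as Ro
def grab(n):
    o=env.observe();f=cams.grab_frame(n)
    if n=="wrist":
        T=np.eye(4);T[:3,:3]=Ro.from_quat(o["eef_rot"]).as_matrix();T[:3,3]=o["position"]
        W=np.linalg.inv(T@np.array(f["tool_from_camera"]));R,t=W[:3,:3],W[:3,3]
    else: R,t=np.array(f["R"]),np.array(f["t"])
    return f["pixels"],np.array(f["K"]),R,t
def ray(K,R,t,uv,z):
    d=R.T@np.linalg.solve(K,[*uv,1]);c=-R.T@t
    return c+d*(z-c[2])/d[2]
def rect(im,K,R,t,c,z,half=.12,S=400):
    # top-down: image right=+x world, up=+y
    s=2*half/S
    A=np.array([[s,0,c[0]-half],[0,-s,c[1]+half],[0,0,z],[0,0,1]])
    H=K@np.hstack([R,t[:,None]])@A
    return cv2.warpPerspective(im,H,(S,S),flags=cv2.INTER_LINEAR|cv2.WARP_INVERSE_MAP)
def blue(im):
    h=cv2.cvtColor(im,cv2.COLOR_BGR2HSV);return cv2.inRange(h,(105,150,60),(130,255,255))
def lug(im):
    h=cv2.cvtColor(im,cv2.COLOR_BGR2HSV);return cv2.inRange(h,(0,150,60),(6,255,255))|cv2.inRange(h,(172,150,60),(180,255,255))
def wheel(im,K,R,t,guess=None,z=.159):
    n,l,s,_=cv2.connectedComponentsWithStats(blue(im))
    ok=[i for i in range(1,n) if guess is None or (s[i,0]<guess[0]<s[i,0]+s[i,2] and s[i,1]<guess[1]<s[i,1]+s[i,3])]
    i=max(ok,key=lambda i:s[i,4])
    c=max(cv2.findContours((l==i).astype(np.uint8),cv2.RETR_EXTERNAL,cv2.CHAIN_APPROX_NONE)[0],key=len)
    P=np.array([ray(K,R,t,p[0],z)[:2] for p in cv2.convexHull(c)]).astype(np.float32)
    (x,y),r=cv2.minEnclosingCircle(P);return np.array([x,y]),r
E
python3 - <<'E'
from h import *
out=[]
for n,g,lg in(("scene",(331,246),(369,237)),("side",(312,229),(291,256))):
    v=grab(n);c,r=wheel(*v,guess=g);m=lug(v[0]);k=np.zeros_like(m);k[lg[1]-8:lg[1]+8,lg[0]-8:lg[0]+8]=1
    y,x=np.nonzero(m*k);L=ray(*v[1:],(x.mean(),y.mean()),.145)
    print(n,c,r,"lug",L,np.hypot(*(L[:2]-c)),np.degrees(np.arctan2(*(L[:2]-c)[::-1])))
    out.append(rect(*v,c,.159))
cv2.imwrite("pics/rect0.png",np.hstack(out))
E
```

```text
scene [ 0.56366205 -0.04204321] 0.08277513086795807 lug [0.5993031  0.04912147 0.145     ] 0.097884029226441 68.64687042094978
side [ 0.5590632  -0.03333798] 0.085126593708992 lug [0.60500035 0.04300155 0.145     ] 0.08909515019577263 58.96266191281049
```

View pics/rect0.png

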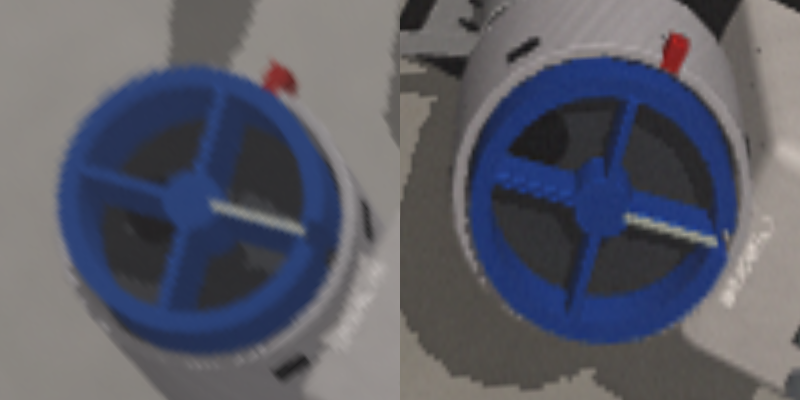

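The rectified views put the hub at about (0.559,-0.037). The white line points to about -18° and the lug sits at about 60–68°, so the wheel needs about +83°. I'll go above it and look from close by.

```bash
python3 -c "
from cell import cams
f=cams.grab_frame('wrist');print(f['K'],f['tool_from_camera'])"
python3 -m creep '{"offset":[[0.024,-0.017,-0.012],[0.024,-0.017,-0.012],[0.024,-0.017,-0.012],[0.024,-0.017,-0.012],[0.024,-0.017,-0.012]],"twist":[[0,0,0],[0,0,0],[0,0,0],[0,0,0],[0,0,0]],"jaw":[1,1,1,1,1]}' 20
python3 -m creep '{"offset":[[0.026,-0.018,-0.003],[0.026,-0.018,-0.003],[0.026,-0.018,-0.003],[0.026,-0.018,-0.003],[0.026,-0.018,-0.003]],"twist":[[0,0,0],[0,0,0],[0,0,0],[0,0,0],[0,0,0]],"jaw":[1,1,1,1,1]}'
```

```text
[[373.12210464   0.         315.42388896]
 [  0.         373.12210464 237.63065785]
 [  0.           0.           1.        ]] [[-2.52477078e-04 -9.61228291e-01 -2.75753712e-01  7.94128112e-02]
 [ 9.99999956e-01 -1.99687000e-04 -2.19515712e-04  1.60055395e-03]
 [ 1.55940281e-04 -2.75753755e-01  9.61228299e-01 -1.79394188e-01]
 [ 0.00000000e+00  0.00000000e+00  0.00000000e+00  1.00000000e+00]]
time_s: 0.67
position: [0.2672, -0.427, 0.2659]
eef_rot: [0.988, 0.157, 0.0, -0.0]
contact_force: [0.2, -1.1, -0.2]
gripper_width: 0.0644
time_s: 1.08
position: [0.3628, -0.3008, 0.2807]
eef_rot: [0.988, 0.158, 0.0, 0.0]
contact_force: [0.2, -0.5, 0.6]
gripper_width: 0.0309
```

```bash
python3 -m creep '{"offset":[[0.026,-0.019,0],[0.026,-0.019,0],[0.026,-0.019,0],[0.026,-0.019,0],[0.026,-0.019,0]],"twist":[[0,0,0],[0,0,0],[0,0,0],[0,0,0],[0,0,0]],"jaw":[1,1,1,1,1]}'
python3 -m creep '{"offset":[[0.020,-0.019,0],[0.020,-0.019,0],[0.018,-0.019,0],[0.015,-0.019,0],[0.01,-0.019,0]],"twist":[[0,0,0],[0,0,0],[0,0,0],[0,0,0],[0,0,0]],"jaw":[1,1,1,1,1]}'
python3 -m creep '{"offset":[[0,0,0],[0,0,0]],"twist":[[0,0,0],[0,0,0]],"jaw":[1,1]}'
python3 - <<'E'
from h import *
v=grab("wrist");cv2.imwrite("pics/w1.png",v[0]);print(wheel(*v))
E
```

```text
time_s: 1.5
position: [0.4567, -0.17, 0.2806]
eef_rot: [0.987, 0.158, 0.0, 0.0]
contact_force: [-1.0, -1.3, 0.8]
gripper_width: 0.0008
time_s: 1.92
position: [0.5063, -0.0538, 0.2802]
eef_rot: [0.987, 0.158, 0.0, -0.0]
contact_force: [0.8, -0.5, -0.2]
gripper_width: 0.0005
time_s: 2.08
position: [0.5053, -0.0548, 0.2803]
eef_rot: [0.987, 0.159, -0.0, 0.0]
contact_force: [-0.2, 0.3, -0.0]
gripper_width: 0.0005
(array([ 0.5579406, -0.0437386]), 0.08012565970420837)
```

View pics/w1.png

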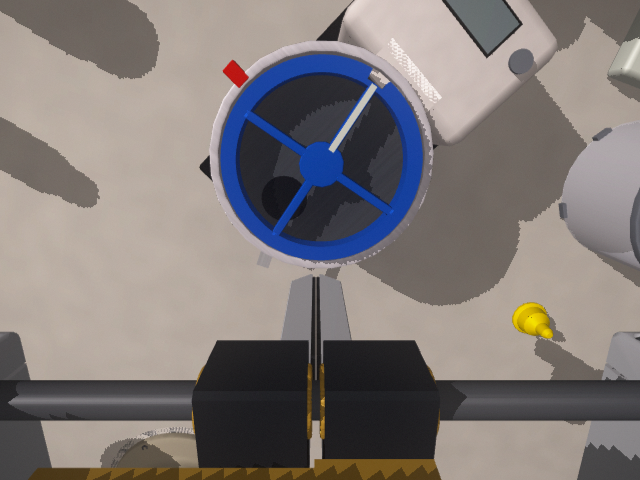

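The wrist view shows the hub at (321,163), the notch at (378,77), the white line ending at (375,83) and the lug at (236,73). The fitted radius of 80.1 mm matches the wheel. Next come the angles.

```bash
cat >> h.py <<'E'
def whitedir(v,c,z=.159):
    r=rect(*v,c,z,.1,800);h=cv2.cvtColor(r,cv2.COLOR_BGR2HSV);m=cv2.inRange(h,(0,0,150),(180,70,255))
    y,x=np.nonzero(m);X=(x-400)*.1/400;Y=(400-y)*.1/400;R=np.hypot(X,Y);k=(R>.022)&(R<.066)
    a=np.arctan2(Y[k],X[k]);return np.degrees(np.angle(np.exp(1j*a).mean())),k.sum()
def lugdir(v,c):
    m=lug(v[0]);y,x=np.nonzero(m);P=np.array([ray(*v[1:],p,.148)[:2] for p in zip(x,y)])-c
    R=np.hypot(*P.T);k=(R<.12)&(R>.08);P=P[k].mean(0);return np.degrees(np.arctan2(P[1],P[0])),np.hypot(*P),k.sum()
E
python3 - <<'E'
from h import *
v=grab("wrist");c,r=wheel(*v);print(c,r,ray(*v[1:],(321,163.5),.159),whitedir(v,c),lugdir(v,c))
m=rect(*v,c,.150,.11,600);cv2.imwrite("pics/r1.png",m)
E
```

```text
[ 0.55790269 -0.04372487] 0.08010543882846832 [ 0.55859779 -0.04441013  0.159     ] (np.float64(-15.697418607243968), np.int64(3397)) (np.float64(62.35976624391057), np.float64(0.09527780332499364), np.int64(358))
```

View pics/r1.png

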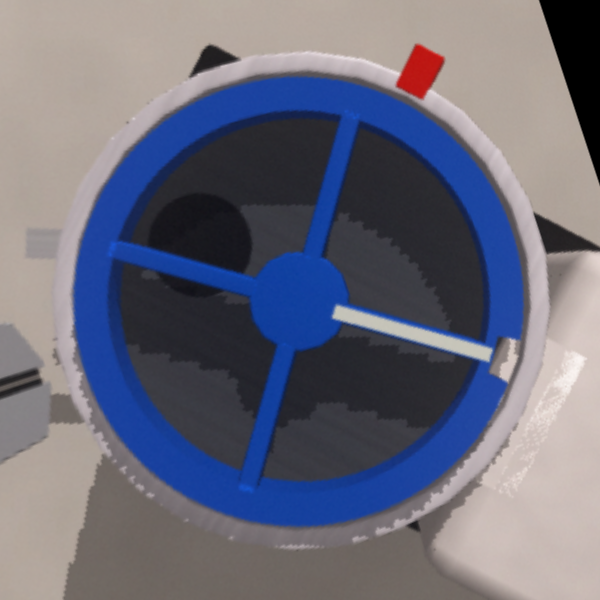

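The wheel needs +78°. I'll put the closed fingers into the chamber at 209°, radius 43 mm and about 10 mm deep, then push the vane at 254° anticlockwise.

```bash
python3 -m creep '{"offset":[[0.011,0.014,0],[0,0,0.03],[0,0,0.03],[0,0,0.02],[0,0,0]],"twist":[[0,0,0],[0,0,0],[0,0,0],[0,0,0],[0,0,0]],"jaw":[1,1,1,1,1]}'
python3 - <<'E'
from h import *
o=env.observe();p=np.array(o["position"]);print(p)
# rows along the arc
c=np.array([.558,-.044]);Rt=Ro.from_quat(o["eef_rot"]).as_matrix()
q=c+p[:2]*0;prev=None
for a in range(209,330,6):
    w=np.append(c+.043*np.array([np.cos(np.radians(a)),np.sin(np.radians(a))]),p[2])
    d=Rt.T@(w-(p if prev is None else prev));prev=w;print(a,np.round(d*1000,1))
v=grab("wrist");cv2.imwrite("pics/w2.png",v[0])
E
```

```text
time_s: 2.6
position: [0.5168, -0.0659, 0.1962]
eef_rot: [0.988, 0.157, -0.004, -0.002]
contact_force: [0.2, 0.0, -0.0]
gripper_width: 0.0003
[ 0.51678163 -0.06591753  0.19623562]
209 [ 3.8  0.1 -0. ]
215 [ 1.1  4.4 -0. ]
221 [ 1.5  4.2 -0. ]
227 [ 2.  4. -0.]
233 [ 2.4  3.8 -0. ]
239 [ 2.8  3.5 -0. ]
245 [ 3.1  3.2 -0. ]
251 [ 3.4  2.9 -0. ]
257 [ 3.7  2.5 -0. ]
263 [ 4.   2.1 -0. ]
269 [ 4.2  1.7 -0. ]
275 [ 4.3  1.2 -0. ]
281 [ 4.4  0.8 -0. ]
287 [ 4.5  0.3 -0. ]
293 [ 4.5 -0.2 -0. ]
299 [ 4.5 -0.6 -0. ]
305 [ 4.4 -1.1 -0. ]
311 [ 4.2 -1.5 -0. ]
317 [ 4. -2. -0.]
323 [ 3.8 -2.4 -0. ]
329 [ 3.5 -2.8 -0. ]
```

View pics/w2.png

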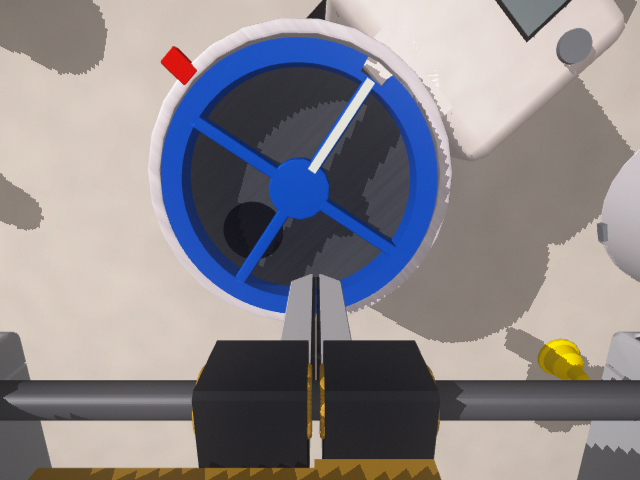

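The fingertips at (318,278) are over the near chamber, with the hub at (299,188), the notch at (377,70) and the lug at (179,65). I shift 4 mm inward and go down.

```bash
python3 -m creep '{"offset":[[0.004,0,0.01],[0,0,0.014],[0,0,0.012],[0,0,0.012],[0,0,0]],"twist":[[0,0,0],[0,0,0],[0,0,0],[0,0,0],[0,0,0]],"jaw":[1,1,1,1,1]}'
python3 -m creep '{"offset":[[0.001,0.0044,0],[0.0015,0.0042,0],[0.002,0.004,0]],"twist":[[0,0,0],[0,0,0],[0,0,0]],"jaw":[1,1,1]}'
python3 -c "
from h import *
v=grab('wrist');cv2.imwrite('pics/w3.png',v[0])"
```

```text
time_s: 3.07
position: [0.5238, -0.0642, 0.1517]
eef_rot: [0.988, 0.158, -0.001, -0.0]
contact_force: [-0.3, -0.4, -0.1]
gripper_width: 0.0002
time_s: 3.32
position: [0.5336, -0.0754, 0.1539]
eef_rot: [0.987, 0.158, 0.001, 0.001]
contact_force: [0.1, 1.1, 0.0]
gripper_width: 0.0004
```

View pics/w3.png

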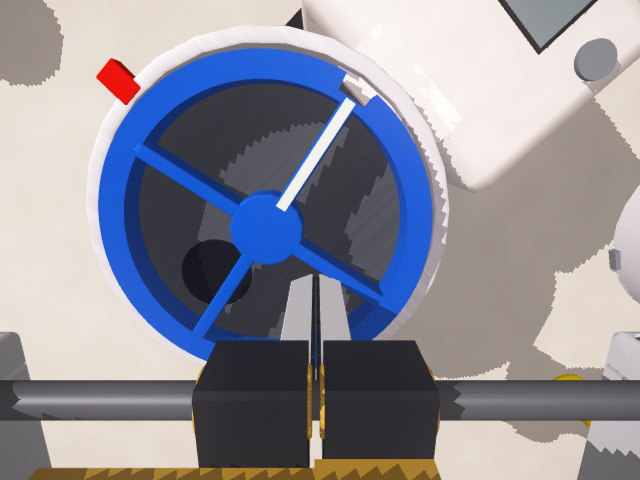

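The fingers are inside the chamber and touching the vane near (325,275). I go a little deeper and carry on round the arc.

```bash
python3 -m creep '{"offset":[[0.002,0.004,0.003],[0.0025,0.0038,0.002],[0.0028,0.0035,0.001],[0.0031,0.0032,0],[0.0034,0.0029,0]],"twist":[[0,0,0],[0,0,0],[0,0,0],[0,0,0],[0,0,0]],"jaw":[1,1,1,1,1]}'
python3 -m creep '{"offset":[[0.0037,0.0025,0],[0.004,0.0021,0],[0.0042,0.0017,0],[0,0,0]],"twist":[[0,0,0],[0,0,0],[0,0,0],[0,0,0]],"jaw":[1,1,1,1]}'
python3 - <<'E'
from h import *
v=grab("wrist");c=np.array([.558,-.0437]);print(whitedir(v,c),lugdir(v,c));p=np.array(env.observe()["position"])[:2]-c;print(np.hypot(*p),np.degrees(np.arctan2(p[1],p[0])))
E
```

```text
time_s: 3.78
position: [0.5504, -0.0868, 0.1459]
eef_rot: [0.987, 0.158, -0.001, -0.0]
contact_force: [-1.9, 1.4, -0.6]
gripper_width: 0.0004
time_s: 4.12
position: [0.5654, -0.0895, 0.1463]
eef_rot: [0.987, 0.158, 0.001, 0.0]
contact_force: [-0.3, -0.2, -0.1]
gripper_width: 0.0004
(np.float64(-71.94269992016896), np.int64(15749)) (np.float64(62.32731751917284), np.float64(0.09586924581983948), np.int64(1123))
0.04638638679303742 -80.8637878643038
```

```bash
python3 -m creep '{"offset":[[0.0043,0.0008,0],[0.0045,0.0003,0],[0.0045,-0.0005,0],[0.0045,-0.001,0],[0,0,0]],"twist":[[0,0,0],[0,0,0],[0,0,0],[0,0,0],[0,0,0]],"jaw":[1,1,1,1,1]}'
python3 - <<'E'
from h import *
v=grab("wrist");c=np.array([.558,-.0437]);p=np.array(env.observe()["position"])[:2]-c;print(np.hypot(*p),np.degrees(np.arctan2(p[1],p[0])))
r=rect(*v,c,.159,.11,600);cv2.imwrite("pics/r4.png",r)
E
```

```text
time_s: 4.58
position: [0.5825, -0.0829, 0.1466]
eef_rot: [0.987, 0.158, 0.001, 0.0]
contact_force: [-0.9, -0.4, -0.3]
gripper_width: 0.0002
0.04636050323297823 -57.9978832523904
```

View pics/r4.png

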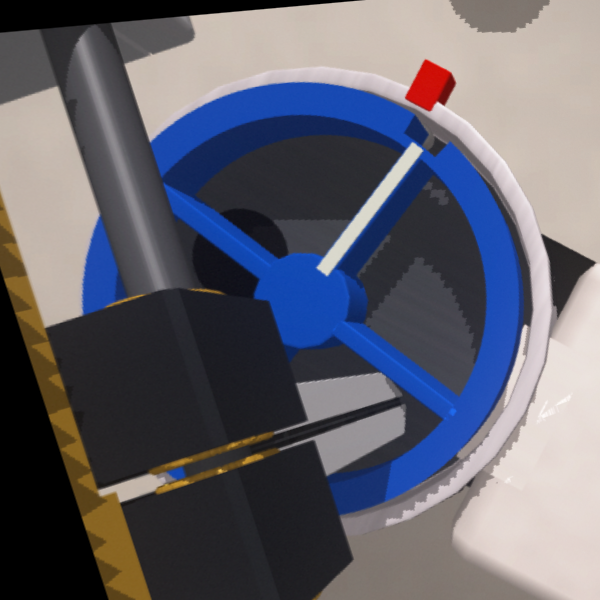

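The rectified view shows the white line from (323,272) to (416,148), about 53°, against the lug at 62°. About 9° remains, so I nudge and measure.

```bash
cat >> h.py <<'E'
def whitefit(v,c,z=.159,half=35,lo=None):
    r=rect(*v,c,z,.1,800);h=cv2.cvtColor(r,cv2.COLOR_BGR2HSV);m=cv2.inRange(h,(0,0,110),(180,90,255))
    y,x=np.nonzero(m);X=(x-400)*.1/400;Y=(400-y)*.1/400;R=np.hypot(X,Y);A=np.degrees(np.arctan2(Y,X));k=(R>.024)&(R<.062)&(abs(A-60)<half)
    vx,vy,x0,y0=cv2.fitLine(np.c_[X,Y][k].astype(np.float32),cv2.DIST_L1,0,.01,.01).ravel()
    return np.degrees(np.arctan2(vy,vx))%180,np.degrees(np.arctan2(y0,x0)),k.sum()
E
python3 -c "
from h import *
v=grab('wrist');c=np.array([.558,-.0437]);print(whitefit(v,c),lugdir(v,c))"
python3 -m creep '{"offset":[[0.0025,-0.0006,0],[0.0025,-0.0006,0],[0,0,0]],"twist":[[0,0,0],[0,0,0],[0,0,0]],"jaw":[1,1,1]}'
python3 -c "
from h import *
v=grab('wrist');c=np.array([.558,-.0437]);print(whitefit(v,c),lugdir(v,c))"
```

```text
(np.float32(52.638363), np.float32(52.831154), np.int64(3255)) (np.float64(62.32679733868271), np.float64(0.09577958219181616), np.int64(1056))
time_s: 4.93
position: [0.5859, -0.0803, 0.1466]
eef_rot: [0.987, 0.158, 0.001, 0.0]
contact_force: [-1.4, -1.1, -0.2]
gripper_width: 0.0006
(np.float32(59.011436), np.float32(58.34764), np.int64(3311)) (np.float64(62.3108751236829), np.float64(0.09577312675647327), np.int64(1042))
```

```bash
python3 -m creep '{"offset":[[0.0027,-0.0009,0],[0,0,0],[0,0,0]],"twist":[[0,0,0],[0,0,0],[0,0,0]],"jaw":[1,1,1]}'
python3 -c "
from h import *
v=grab('wrist');c=np.array([.558,-.0437]);print(whitefit(v,c),lugdir(v,c))"
```

```text
time_s: 5.23
position: [0.5879, -0.0786, 0.1465]
eef_rot: [0.987, 0.158, 0.0, -0.0]
contact_force: [0.2, -0.5, -0.2]
gripper_width: 0.0007
(np.float32(62.306053), np.float32(62.240005), np.int64(3335)) (np.float64(62.31799876624091), np.float64(0.0957551035626458), np.int64(1028))
```

The notch is aligned: white line 62.3°, lug 62.3°. I back off the vane, lift, and take a clear look.

```bash
python3 -m creep '{"offset":[[-0.004,0,0],[-0.004,0,0],[0,0,-0.015],[0,0,-0.02],[0,0,-0.025]],"twist":[[0,0,0],[0,0,0],[0,0,0],[0,0,0],[0,0,0]],"jaw":[1,1,1,1,1]}'
python3 -m creep '{"offset":[[-0.02,-0.014,-0.02],[-0.02,-0.014,-0.02],[-0.019,-0.014,-0.02],[0,0,0],[0,0,0]],"twist":[[0,0,0],[0,0,0],[0,0,0],[0,0,0],[0,0,0]],"jaw":[1,1,1,1,1]}'
python3 - <<'E'
from h import *
v=grab('wrist');c,r=wheel(*v);print(c,r,whitefit(v,c),lugdir(v,c));print(Ro.from_quat(env.observe()["eef_rot"]).as_matrix().T@(np.array([*c,.159])-env.observe()["position"]))
cv2.imwrite("pics/r5.png",rect(*v,c,.155,.1,600))
E
```

```text
time_s: 5.7
position: [0.5784, -0.0811, 0.2058]
eef_rot: [0.988, 0.158, -0.001, -0.001]
contact_force: [1.4, -0.4, -0.2]
gripper_width: 0.0004
time_s: 6.12
position: [0.5107, -0.0597, 0.2681]
eef_rot: [0.987, 0.158, 0.002, 0.001]
contact_force: [1.2, 1.2, -0.4]
gripper_width: 0.0004
[ 0.55798608 -0.04363551] 0.08009134232997894 (np.float32(61.372707), np.float32(62.07067), np.int64(3103)) (np.float64(62.437171282956434), np.float64(0.09516051418836399), np.int64(395))
[ 0.04962885 -0.00085614  0.10786553]
```

View pics/r5.png

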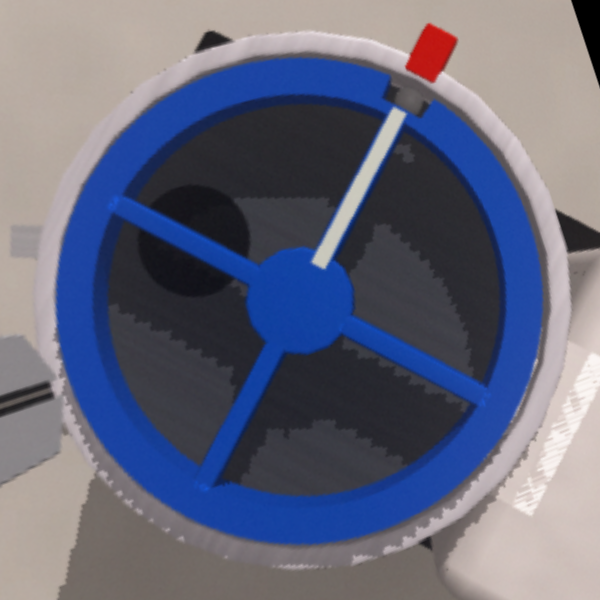

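The pin is visible in the middle of the notch at (407,97), whose edges are at 387 and 430. Now over the hub and down.

```bash
python3 -m creep '{"offset":[[0.025,-0.0005,0],[0.024,-0.0005,0],[0,0,0.03],[0,0,0.03],[0,0,0.028]],"twist":[[0,0,0],[0,0,0],[0,0,0],[0,0,0],[0,0,0]],"jaw":[1,1,1,1,1]}'
python3 -m creep '{"offset":[[0,0,0.007],[0,0,0],[0,0,0]],"twist":[[0,0,0],[0,0,0],[0,0,0]],"jaw":[1,1,1]}'
```

```text
time_s: 6.58
position: [0.5576, -0.0436, 0.1753]
eef_rot: [0.987, 0.158, -0.001, -0.0]
contact_force: [0.3, 0.4, -0.6]
gripper_width: 0.0002
time_s: 6.83
position: [0.5576, -0.0438, 0.1711]
eef_rot: [0.988, 0.158, -0.0, -0.0]
contact_force: [0.1, -1.0, 0.6]
gripper_width: 0.0004
```

```bash
python3 -m creep '{"offset":[[0,0,0.005],[0,0,0.004],[0,0,0.002],[0,0,0.001],[0,0,0]],"twist":[[0,0,0],[0,0,0],[0,0,0],[0,0,0],[0,0,0]],"jaw":[1,1,1,1,1]}'
python3 -m creep '{"offset":[[0,0,0.001],[0,0,0.001],[0,0,0.001],[0,0,0.001],[0,0,0]],"twist":[[0,0,0],[0,0,0],[0,0,0],[0,0,0],[0,0,0]],"jaw":[1,1,1,1,1]}'
```

```text
time_s: 7.25
position: [0.557, -0.0435, 0.1597]
eef_rot: [0.987, 0.158, 0.0, 0.0]
contact_force: [0.4, 0.1, -0.3]
gripper_width: 0.0005
time_s: 7.67
position: [0.5572, -0.0436, 0.1557]
eef_rot: [0.987, 0.158, 0.0, 0.0]
contact_force: [-1.1, 0.5, 2.9]
gripper_width: 0.0004
```

It is going down at about 3 N.

```bash
python3 -m creep '{"offset":[[0,0,0.001],[0,0,0.001],[0,0,0.001],[0,0,0.001],[0,0,0]],"twist":[[0,0,0],[0,0,0],[0,0,0],[0,0,0],[0,0,0]],"jaw":[1,1,1,1,1]}'
python3 -m creep '{"offset":[[0,0,0.001],[0,0,0.0005],[0,0,0]],"twist":[[0,0,0],[0,0,0],[0,0,0]],"jaw":[1,1,1]}'
```

```text
time_s: 8.08
position: [0.5572, -0.0435, 0.1513]
eef_rot: [0.987, 0.158, 0.0, 0.0]
contact_force: [0.7, -0.8, 2.0]
gripper_width: 0.0005
time_s: 8.33
position: [0.5573, -0.0436, 0.1502]
eef_rot: [0.987, 0.158, 0.0, 0.0]
contact_force: [0.2, 0.2, 5.5]
gripper_width: 0.0006
```

```bash
python3 -m creep '{"offset":[[0,0,0.0005],[0,0,0.0005],[0,0,0]],"twist":[[0,0,0],[0,0,0],[0,0,0]],"jaw":[1,1,1]}'
python3 -m creep '{"offset":[[0,0,0.0005],[0,0,0]],"twist":[[0,0,0],[0,0,0]],"jaw":[1,1]}'
```

```text
time_s: 8.58
position: [0.5573, -0.0436, 0.1502]
eef_rot: [0.987, 0.158, 0.001, 0.0]
contact_force: [-1.6, 0.7, 9.7]
gripper_width: 0.0005
time_s: 8.75
position: [0.5573, -0.0435, 0.1501]
eef_rot: [0.987, 0.158, 0.001, 0.0]
contact_force: [-1.1, 0.6, 12.2]
gripper_width: 0.0006
```

It stops at z = 0.150 while the force climbs to 12 N, so the wheel is home. I withdraw and check.

```bash
python3 -m creep '{"offset":[[0,0,-0.01],[0,0,-0.025],[0,0,-0.03],[-0.025,0,-0.03],[-0.025,0,-0.023]],"twist":[[0,0,0],[0,0,0],[0,0,0],[0,0,0],[0,0,0]],"jaw":[1,1,1,1,1]}'
python3 -m creep '{"offset":[[0,0,0],[0,0,0],[0,0,0]],"twist":[[0,0,0],[0,0,0],[0,0,0]],"jaw":[1,1,1]}'
python3 - <<'E'
from h import *
v=grab('wrist')
for z in(.159,.150):
    c,r=wheel(*v,z=z);print(z,c,r,whitefit(v,c,z),lugdir(v,c))
a=rect(*v,c,.15,.1,480)
s=grab('side')[0][180:300,250:370];cv2.imwrite("pics/fin.png",np.hstack([cv2.resize(a,(400,400)),cv2.resize(s,(400,400),interpolation=cv2.INTER_CUBIC)]))
E
```

```text
time_s: 9.17
position: [0.5097, -0.0591, 0.2678]
eef_rot: [0.987, 0.158, 0.0, 0.0]
contact_force: [-0.5, -0.1, -0.3]
gripper_width: 0.0006
time_s: 9.42
position: [0.5093, -0.0588, 0.2654]
eef_rot: [0.987, 0.158, -0.0, -0.0]
contact_force: [0.6, -0.6, -0.7]
gripper_width: 0.0007
0.159 [ 0.55878115 -0.04343746] 0.07767380774021149 (np.float32(62.790245), np.float32(62.25349), np.int64(3033)) (np.float64(62.76445102402057), np.float64(0.09464682172149869), np.int64(406))
0.15 [ 0.55794132 -0.04368044] 0.08011707663536072 (np.float32(61.78577), np.float32(62.05639), np.int64(3119)) (np.float64(62.382161406970006), np.float64(0.09524933283042936), np.int64(406))
```

View pics/fin.png

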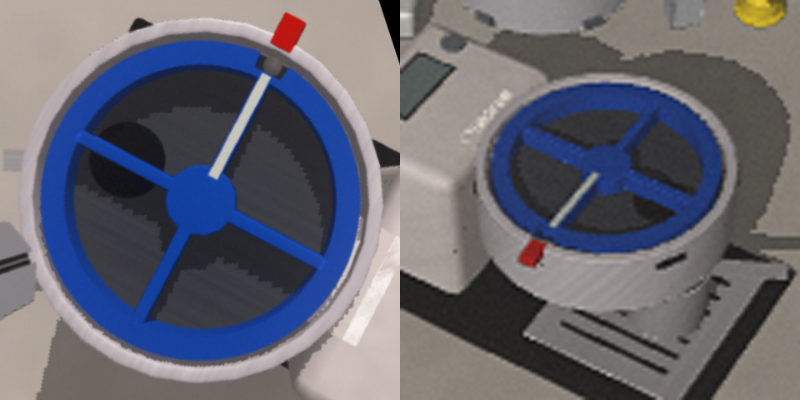

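The wheel sits flush inside the rim in the side crop on the right, with the white line pointing at the lug. The fitted rim radius is 80.1 mm at z = 0.150, against 77.7 mm at 0.159, which confirms it is seated. The hand is clear and still.

```bash
python3 -c "
from cell import workorder
print(workorder.sign_off())"
```

```text
the job is handed in; nothing more can be done
None
```

The dosing wheel is seated flush with the metal rim, the hand is clear of it, and the job is handed in at about 9.5 s on the robot's clock. I turned the wheel about 78° anticlockwise with the closed fingertips against one vane, then pressed it down on the hub.

- **Alignment:** before pressing, the white line read 62.1° and the lug 62.4°, and the pin showed in the middle of the notch.
- **Pressing:** the wheel went down at roughly 2 to 5 N and stopped at a height of 150 mm. I then raised the push to 12 N and it moved no further.
- **Final check:** the wheel's edge now measures 80.1 mm radius at 150 mm height, against the true 80 mm. Assuming the riding height of 159 mm gave 77.7 mm, so the wheel is at seated height. The side picture also shows it flush.

The first estimates of the wheel's centre from the scene and side cameras differed by about 9 mm. I used the wrist camera's estimate instead, which the contacts bore out. I did not measure the other objects again, but the hand went near nothing except the wheel. No checks failed.

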